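Hold the strainer over the mug of tea

ROBOT

A 6-joint arm with a two-finger parallel gripper is mounted at the origin on the work surface; the furniture and walls round the work are solid. World frame = base frame: x ahead of the robot, y to its left, z up, the work surface at z = 0. Lengths are in m, angles in degrees, forces in N, time in s.
With the tool pointing down it reaches from about 0.35 to 0.725 m from the base axis. Payload 6 kg.
Tool frame: the origin (TCP) lies midway between the tips of the shut fingers; the grasp point (between the pads) lies 19 mm behind it; z points along the fingers, y is the line along which they close (so a half turn about z gives the same grasp; the last joint's range is limited). The gripper opens to 85 mm and grips with 20 to 120 N. Pads are 22 mm wide; open, the fingers measure 114 mm over their backs; the gripper's body (76 mm by 85 mm) begins 54 mm behind the grasp point. The pads swing forward as they close: fully open they stand 13 mm farther back than shut.
Start: joints at [86.901, 2.303, 4.859, 0, -92.561, -19.12], TCP at [0.227, 0.555, 0.231] pointing down, gripper open.
Joint ranges: [-146.85, 146.85], [-73.84, 115.35], [-62.03, 85.46], [-188.31, 113.3], [-161.28, -10.13], [-171.36, 171.36]. Speed limits (degrees/s): [147.25, 147.25, 172.46, 180, 180, 180].

INTERFACE

Orientations are given as [roll, pitch, yaw] about the fixed x, y, z axes, in that order (R = Rz(yaw) Ry(pitch) Rx(roll)).
In Python, from station import bot gives the robot as it stands.
- The arm moves only by the tool servo_tool, never from a script. Its argument "moves" is a list of rows, each a list of 5 numbers: the shift along the tool's x, y, z in cm, then the turn about the tool's z in rad, then the opening, from 0 (shut) to 1 (fully open). In form: [[x, y, z, turn, jaw], ...]. A call has exactly 5 rows; each row is the pose to reach, as a shift and turn from the pose commanded when the call began, along the tool's axes at that moment; what a row does not reach only later rows make up. A row lasts 1/8 s, in which the tool goes at most 62.5 mm and 10.7 degrees, less where a joint would pass 70% of its speed; a pose out of reach is approached as far as the arm can. A call with a gripper value outside its range is refused whole. The fingers move at their own pace and stop on an object; "force" is the grip in N (left out, the last holds). Time passes only in rows, so rows that repeat a pose let the fingers close, or fill a call up. It gives the time, the measured TCP pose, the force, the opening and the grip force at its end, in the units of the state.
- bot.read_state(): the state, without advancing time (a new reading comes with each control period).
- bot.camera(name): name is "scene" or "top" or "wrist"; returns (picture, depth): 480x640x3 uint8, blue, green, red; 480x640 float32, m along the optical axis (not along the pixel's ray), 0 where there is no reading.
- bot.get_calibration(name): a dict with "K" (3x3 intrinsics, pixels), "R" (3x3) and "t" (3): a world point X has camera coordinates R X + t. Camera axes: x right, y down, z forward; pixel columns grow to the right and rows downward; lengths in m; the calibration is good to about 2 mm. A picture is of the moment at which its call begins: read the wrist's pose just before it. get_calibration takes no time and is no camera call; for the wrist camera it gives the pose at the moment of the call.
- bot.close_job(): hands the job in; it is judged then, once.
Trained networks look in the newest picture that a camera, given by its name, has taken for a name from the list of things; names that differ only in an ending like _2 or _b are one class to them, and where a whole thing is asked for, a point or a joint stands for the part that bears it (a point fixed in the world has none). Each returns a list of dicts, best first, with "p" (0 to 1); they miss things now and then, are a little off and sometimes report something else, mostly with a low value. They report only what shows in the picture. A call takes as long as a camera call. They do not tell look-alikes from the thing itself.
- bot.look_for(camera, label): "location" ([column, row] in pixels, amid what is visible of it).
- bot.regions_of(camera, label): "mask" (480x640 bool, what is visible of it) and "location" ([column, row] in pixels, amid what is visible of it).
The state is a dict: "time_s": time; "qpos": joint angles; "qd": joint speeds; "joint_efforts": joint torques, N m; "tcp_pos": TCP position; "orientation": TCP orientation; "ft_force": force on the tool from outside, world axes, zero at the start; "wrist_torque": the same for the moment, N m; "opening": finger opening in m; "grasp_force": force on a finger pad.
Only numpy, scipy, OpenCV 4.12 (cv2) and the standard library are available. Lean on these libraries where they do the work, as an engineer would, in place of code of your own. Each camera call takes 0.05 s, during which the arm holds its last target. There are 200 camera calls.

TASK

I am about to squeeze lemon into the white mug of tea and want no pips in it: lift the mesh strainer up and off its hook on the utensil stand (leave the plain ladle hanging), carry it clear over the tins and jars, and hold it upright over the mug, the basket centred on the mug's mouth and its underside one to two centimetres above the rim, without ever touching the mug. Finish while holding it still there in the gripper - do not set it down or let go - and leave everything else on the worktop as it stands.

Things in the scene. Friction and masses are not known exactly. Their poses are not given: they have to be found in the camera images.
- strainer: mesh strainer like a small upright ladle, 190 mm tall, about 0.15 kg: wire eye at the top, flat black grip, steel stem, see-through mesh basket that stands out to its -x side. Hangs upright on either of the stand's hooks. Origin: inside top of the eye, where it rests on the hook; z up, y across the grip. Eye opening 14 mm wide, 24 tall, seen along x
- strainer_grip (a point): point in the grip, 36 mm below and 12 mm behind (+x) the strainer's origin; axes as the strainer's. The grip is 24 mm wide (y), 11 thick (x), 80 tall, and starts 8 mm above this point. Pinch its width here from above, with the hook between the fingers
- strainer_bottom (a point): centre of the flat underside of the basket: 38 mm to the -x side of strainer_grip and 151 mm below it; axes as the strainer's. Basket 66 mm across at the rim, 42 mm at the underside, 44 mm deep
- stand: fixed utensil stand: wooden foot 115 x 175 x 16 mm, steel post, a 12 mm thick bar 180 mm long across the top, and two wire hooks 130 mm apart that point to its front. Origin: centre of the foot's underside; -x front, y along the bar, z up. An eye hangs 235 mm above the worktop, 38 mm ahead of the bar's axis; nothing of the stand is above 243 mm
- hook_left (a point): where an eye rests on the hook at the stand's +y side; axes as the stand's. The 5 mm wire's tip is 17 mm to the front (-x) of here and turns up to 7 mm above it: an eye must rise 8 to 18 mm (13 is best), then come straight out to the front by 40 mm or more
- hook_right (a point): the same on the hook at the stand's -y side
- ladle: plain steel ladle with the same black grip and eye as the strainer but a shallow solid bowl 72 mm across, its axis 26 mm to the -x side of the origin, its underside 171 mm below it; hangs on the other hook and stays there: carry the strainer clear of it. Origin and axes as the strainer's
- mug: tall white mug with tea in it, 92 mm across, 118 mm tall, with a handle to its +x side, loose, 0.34 kg; it may stand in either of two places, the white bowl in the other. Origin: on the worktop, 14 mm to the handle's side (+x) of the mug's axis
- mug_mouth (a point): centre of the mug's mouth at the height of its rim, 118 mm above the worktop; the mouth is 82 mm across inside
- bowl: low white bowl, 130 mm across, 59 mm tall, loose; leave alone. Origin: centre of its underside
- tin_low: food tin, 75 mm across, 58 mm tall, loose, standing between the stand and the mug. Origin: centre of its underside
- tin_high: food tin of the same size, stacked on the first: the stack is 116 mm tall. Origin: centre of its underside
- spice_jar: slim jar with a screw lid, 46 mm across, 106 mm tall, loose, beside the tins. Origin: centre of its underside
- honey_jar: squat glass jar with a yellow lid, 63 mm across, 90 mm tall, loose, beside the tins. Origin: centre of its underside
- carton: juice carton with a screw cap, 68 x 100 mm, 182 mm tall, loose, at the back of the work area. Origin: centre of its underside
- lemon: yellow lemon, 78 x 55 x 56 mm, loose, in front of the mug and bowl. Origin: centre of its underside
- teaspoon: steel teaspoon, 138 mm long, loose, lying in front of the mug and bowl. Origin: centre of its underside
Things that resemble listed ones, but are neither listed nor needed, are in the scene too. What is shaped like the mug but purple or turquoise is not meant.

How it is judged (in metres and radians):
On the way:
1. the strainer is off its hook and carried by the fingers alone (contact force between strainer and the fingers above 1 N and contact force between strainer and stand below 0.05 N and distance between strainer and hook_left above 0.03 m and distance between strainer and hook_right above 0.03 m), for 0.2 s.
At the end, for the whole second after the job is handed in: strainer held by the fingers, still, within 10 degrees of upright; its underside centre within 15 mm of the mug axis, 4 to 32 mm above the rim; touching neither mug nor stand; mug within 15 mm of its place, ladle on its hook, tins, jars, carton, bowl within 20 mm, lemon and teaspoon 30 mm (contact force between strainer and the fingers above 1 N and horizontal distance between strainer_bottom and mug_mouth below 0.015 m and z of strainer_bottom in the frame of mug_mouth between 0.004 and 0.032 m and angle between strainer's own z axis and vertical below 0.17 rad and linear speed of strainer below 0.02 m/s and contact force between strainer and mug below 0.05 N and contact force between strainer and stand below 0.05 N and distance of mug from where it was at the start of the episode below 0.015 m and angle between mug's own z axis and vertical below 0.05 rad and (distance between ladle and hook_left below 0.02 m or distance between ladle and hook_right below 0.02 m) and distance of each of bowl, tin_low, tin_high, spice_jar, honey_jar, carton from where it was at the start of the episode below 0.02 m and distance of each of lemon, teaspoon from where it was at the start of the episode below 0.03 m); the arm keeps its last pose, push and grip.
It fails at once if the strainer touches the mug (contact force between strainer and mug above 0.3 N).
It fails at once if the ladle is knocked off its hook (distance between ladle and hook_left above 0.04 m and distance between ladle and hook_right above 0.04 m).
It fails at once if the mug, a tin, a jar, the carton or the bowl is knocked away (distance of any of mug, bowl, tin_low, tin_high, spice_jar, honey_jar, carton from where it was at the start of the episode above 0.03 m).
It also fails if it takes over 42 s, if anything falls off the work surface, if the arm or the gripper's body presses on something with over 40 N, if the wrist force passes 120 N, or if a joint passes its speed limit or range.

## Working session

There is one attempt and no reset: what is moved stays moved. The work goes in short steps, Python scripts to look and compute and a tool call to move; the robot and the scene stay as the last step left them, time stands still between calls to the robot, and variables do not carry over. Pictures are saved under pics/ and viewed, at most 10 in all, crops included, and the job is handed in when it is done.

Besides the shell and the picture viewer there is one more tool, called after "Call:" as name(argument=value, ...) on one line, values as JSON. servo_tool: Moves the arm, as the interface text tells. Its arguments: {"type":"object","properties":{"moves":{"type":"array","items":{"type":"array","items":{"type":"number"}}},"force":{"type":"number"}},"required":["moves"]}

```bash
mkdir -p pics; ls
cat > h.py <<'E'
import numpy as np, cv2
from station import bot
def snap(cam):
    c=bot.get_calibration(cam); im,d=bot.camera(cam); return im,d,c
def pts(mask,d,c):
    v,u=np.nonzero(mask&(d>0)); z=d[v,u]; K=np.array(c["K"])
    P=np.stack([(u-K[0,2])*z/K[0,0],(v-K[1,2])*z/K[1,1],z],1)
    return (P-np.array(c["t"]))@np.array(c["R"])
def proj(X,c):
    p=np.array(c["K"])@(np.array(c["R"])@np.array(X)+np.array(c["t"])); return p[:2]/p[2]
E
python3 - <<'E'
from h import *
print(bot.read_state())
for cam in ("scene","top"):
    im,d,c=snap(cam); cv2.imwrite(f"pics/{cam}0.png",im)
    print(cam,"cam at",-np.array(c["R"]).T@np.array(c["t"]))
    for n in ("strainer","ladle","mug","bowl","stand","tin_high","spice_jar","honey_jar","carton","lemon"):
        for r in bot.regions_of(cam,n)[:3]:
            P=pts(r["mask"],d,c)
            if len(P): print(n,round(r["p"],2),np.round(r["location"]),len(P),"min",np.percentile(P,2,0).round(3),"max",np.percentile(P,98,0).round(3))
E
```

```text
pics
{'time_s': 0.0, 'qpos': array([ 8.69000504e+01,  2.33882611e+00,  4.80081954e+00, -2.60966137e-02,
       -9.25622301e+01, -1.91203727e+01]), 'qd': array([ 0.01634444,  0.01735183, -0.02985786, -0.06166745,  0.01716118,
        0.02158637]), 'joint_efforts': array([ 1.47548126e-04, -3.68216908e+01,  3.47392130e+01,  6.93198904e+00,
       -5.64161805e-03, -6.36810626e-06]), 'tcp_pos': array([0.22669585, 0.55516074, 0.23026433]), 'orientation': array([ 1.79896753e+02, -8.19864212e-03, -2.22191711e+01]), 'ft_force': array([-0.00649695,  0.31140333,  0.38606073]), 'wrist_torque': array([ 0.04778492,  0.00231606, -0.01911327]), 'grasp_force': 0.0, 'opening': 0.08543015418648636}
scene cam at [0.00468065 0.78029764 1.21856366]
strainer 0.61 [228. 342.] 49 min [0.43  0.239 0.014] max [0.54  0.336 0.242]
ladle 0.95 [225. 322.] 901 min [0.486 0.149 0.   ] max [0.644 0.263 0.235]
ladle 0.34 [249. 278.] 861 min [0.543 0.024 0.009] max [0.599 0.082 0.095]
mug 0.93 [447. 242.] 1551 min [ 0.11  -0.342  0.015] max [ 0.213 -0.251  0.119]
mug 0.7 [397. 171.] 1277 min [ 0.332 -0.556  0.013] max 
[... 1192 characters left out ...]
192. 219.] 1905 min [0.404 0.209 0.006] max [0.578 0.37  0.241]
tin_high 0.7 [276. 222.] 658 min [0.442 0.019 0.073] max [0.511 0.087 0.121]
spice_jar 0.85 [280. 251.] 272 min [0.381 0.027 0.028] max [0.421 0.068 0.113]
spice_jar 0.27 [182. 238.] 617 min [0.394 0.28  0.044] max [0.455 0.343 0.237]
honey_jar 0.96 [278. 192.] 554 min [0.545 0.02  0.004] max [0.604 0.079 0.098]
carton 0.62 [320. 160.] 1372 min [ 0.61  -0.117  0.013] max [ 0.694 -0.016  0.185]
carton 0.47 [399. 215.] 1146 min [ 0.456 -0.321  0.039] max [ 0.56  -0.236  0.121]
carton 0.39 [277. 222.] 668 min [0.442 0.019 0.062] max [0.513 0.087 0.121]
lemon 0.79 [355. 274.] 391 min [ 0.316 -0.201  0.025] max [ 0.372 -0.143  0.061]
```

View pics/scene0.png

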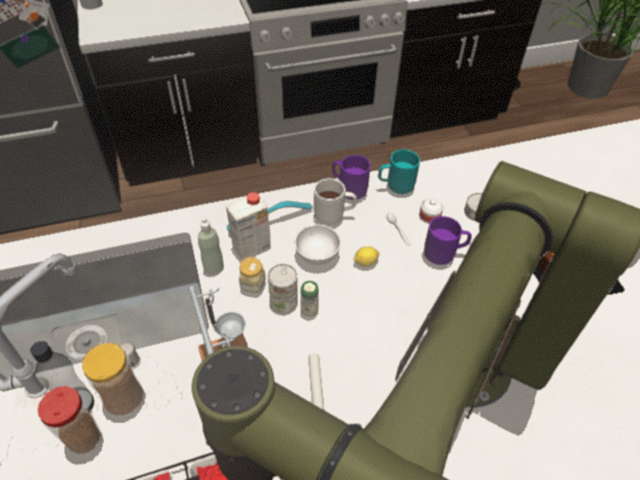

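View pics/top0.png

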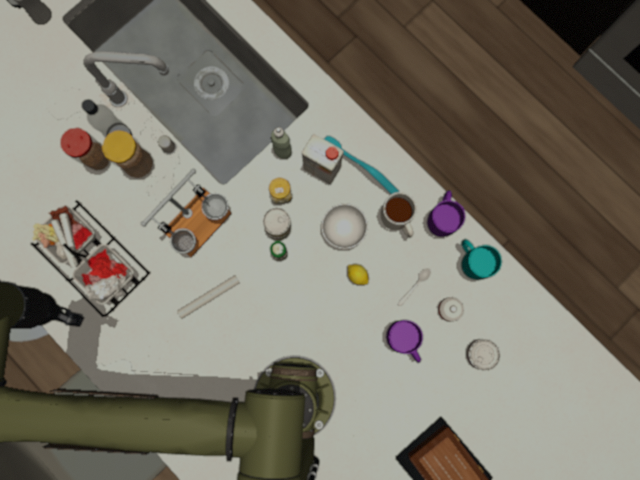

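The scene picture shows the white mug with tea at (330,200), the stand partly hidden by the arm at (215,330), and tins at (283,288). The top picture shows the mesh strainer at (184,241), the ladle at (215,206), the mug's mouth at (399,209) and the bowl at (345,226). The purple and turquoise mugs are decoys.

Run:
```python
from h import *
im,d,c=snap("top")
A=pts(np.ones(d.shape,bool),d,c)
def near(x0,x1,y0,y1,z0,z1): 
    return A[(A[:,0]>x0)&(A[:,0]<x1)&(A[:,1]>y0)&(A[:,1]<y1)&(A[:,2]>z0)&(A[:,2]<z1)]
B=near(.38,.66,.16,.44,.225,.26); print(len(B)); 
r=cv2.minAreaRect(B[:,:2].astype(np.float32)); print(r, np.median(B[:,2]))
for p in B[:: max(1,len(B)//40)]: print(p.round(3),end=' ')
print()
for n,b in dict(mug=(.43,.6,-.36,-.22),bowl=(.4,.56,-.21,-.06)).items():
    zt={'mug':.112,'bowl':.052}[n]
    P=near(*b,zt,zt+.02); print(n,len(P),cv2.minEnclosingCircle(P[:,:2].astype(np.float32)),np.median(P[:,2]))
R=cv2.resize(im[140:290,120:320],(800,600),interpolation=cv2.INTER_CUBIC); cv2.imwrite("pics/topcrop.png",R)
```

```text
485
((0.4975420832633972, 0.2998976707458496), (0.06284591555595398, 0.19270938634872437), 49.69597625732422) 0.23695618326549114
[0.59  0.262 0.232] [0.58  0.265 0.239] [0.58  0.254 0.232] [0.572 0.262 0.241] [0.566 0.269 0.242] [0.563 0.28  0.235] [0.56  0.27  0.234] [0.554 0.284 0.239] [0.55  0.281 0.243] [0.55  0.28  0.233] [0.547 0.256 0.24 ] [0.545 0.242 0.234] [0.541 0.243 0.241] [0.539 0.243 0.239] [0.533 0.304 0.237] [0.53  0.305 0.241] [0.528 0.306 0.238] [0.526 0.304 0.234] [0.519 0.314 0.241] [0.519 0.307 0.232] [0.511 0.314 0.243] [0.508 0.325 0.235] [0.506 0.319 0.23 ] [0.5   0.327 0.235] [0.495 0.333 0.233] [0.49  0.337 0.234] [0.485 0.342 0.234] [0.478 0.345 0.239] [0.474 0.355 0.237] [0.473 0.348 0.229] [0.465 0.354 0.241] [0.459 0.362 0.245] [0.458 0.354 0.239] [0.456 0.347 0.236] [0.451 0.378 0.233] [0.448 0.373 0.239] [0.445 0.37  0.241] [0.441 0.371 0.246] [0.44  0.375 0.239] [0.436 0.336 0.236] [0.432 0.337 0.232] 
mug 155 ((0.5174223184585571, -0.2804891765117645), 0.046272650361061096) 0.1164957635836805
bowl 234 ((0.4780062437057495, -0.1321326047182083), 0.06536010652780533) 0.05777688294225872
```

View pics/topcrop.png

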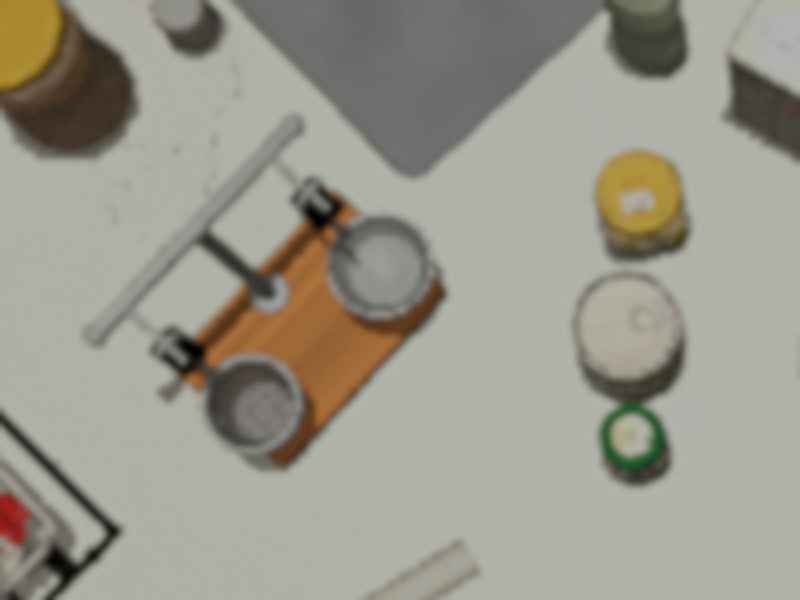

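The crop shows the bar from (97,335) to (293,122), the strainer's grip at (177,350) with its mesh basket at (255,405), and the ladle's grip at (317,202).

Run:
```python
from h import *
im,d,c=snap("top")
K=np.array(c["K"]);R=np.array(c["R"]);t=np.array(c["t"])
def ray(px,z):
    o=-R.T@t; v=R.T@np.linalg.inv(K)@np.array([px[0],px[1],1]); return o+v*(z-o[2])/v[2]
cr=lambda x,y:((x+.5)/4-.5+120,(y+.5)/4-.5+140)
a=ray(cr(97,335),.238);b=ray(cr(293,122),.238);print(a,b,np.linalg.norm(a-b))
u=(b-a)[:2];u/=np.linalg.norm(u); A=pts(np.ones(d.shape,bool),d,c)
B=A[(A[:,2]>.228)&(A[:,2]<.26)&(A[:,0]>.38)&(A[:,0]<.66)&(A[:,1]>.16)&(A[:,1]<.44)]
n=np.array([-u[1],u[0]]); 
for _ in range(3):
    s=(B[:,:2]-a[:2])@n; Q=B[abs(s)<.012]; l=cv2.fitLine(Q[:,:2].astype(np.float32),cv2.DIST_HUBER,0,.01,.01).ravel(); u=l[:2]*np.sign(l[0]); n=np.array([-u[1],u[0]]); a[:2]=l[2:]
q=(Q[:,:2]-l[2:])@u; mid=l[2:]+u*(np.percentile(q,1)+np.percentile(q,99))/2; print("len",np.ptp(q),"mid",mid,"dir",u)
y=-u; x=np.array([y[1],-y[0]]); th=np.degrees(np.arctan2(x[1],x[0])); print("yaw",th)
bl=mid
for nm,sg in(("strainer",1),("ladle",-1)):
    o=mid-x*.038+y*.065*sg; print(nm,"origin",o,"grip",o+.012*x,"basket",o-.026*x)
print("basket ring px", ray(cr(255,392),.235-.151-.036+.044), "ladle",ray(cr(380,265),.09))
print("grip top px", ray(cr(177,345),.207),ray(cr(317,197),.207))
```

```text
[0.44425287 0.37380722 0.238     ] [0.58277414 0.25825623 0.238     ] 0.1803889593872683
len 0.1924886772228978 mid [0.51258228 0.31726287] dir [ 0.75937307 -0.65065545]
yaw 49.40896
strainer origin [0.43849812 0.3306993 ] grip [0.44630599 0.33981177] basket [0.42158108 0.3109556 ]
ladle origin [0.53721662 0.24611409] grip [0.54502448 0.25522657] basket [0.52029957 0.22637039]
basket ring px [0.43117948 0.30791319 0.092     ] ladle [0.52133772 0.2267397  0.09      ]
grip top px [0.44386503 0.3320237  0.207     ] [0.54167678 0.24748937 0.207     ]
```

Call:
servo_tool(moves=[[2, 1, -4, 0.18, 1], [5, 2, -8, 0.36, 1], [9, 3.5, -12, 0.54, 1], [14, 5.5, -12, 0.72, 1], [19, 7.5, -12, 0.9, 1]])

```text
time_s: 1.82
tcp_pos: [0.3753, 0.4132, 0.3519]
orientation: [-180.0, 0.1, -74.1]
ft_force: [-0.1, 0.0, -0.4]
opening: 0.0856
grasp_force: 0.0
```

Call:
servo_tool(moves=[[2, -1, 0, 0.18, 1], [5, -2.5, 0, 0.36, 1], [7.5, -4, 0, 0.54, 1], [9, -4.8, 0, 0.72, 1], [9, -4.8, 0, 0.9, 1]])

```text
time_s: 2.45
tcp_pos: [0.4464, 0.3402, 0.3514]
orientation: [-180.0, -0.0, -125.8]
ft_force: [0.8, 0.4, 0.3]
opening: 0.0856
grasp_force: 0.0
```

Call:
servo_tool(moves=[[0, 0, 0, 0.09, 1], [0, 0, 0, 0.09, 1], [0, 0, 0, 0.09, 1], [0, 0, 0, 0.09, 1], [0, 0, 0, 0.09, 1]])

```text
time_s: 3.08
tcp_pos: [0.4456, 0.3412, 0.3513]
orientation: [-180.0, -0.0, -130.5]
ft_force: [0.2, 0.1, 0.2]
opening: 0.0853
grasp_force: 0.0
```

Run:
```python
from h import *
s=bot.read_state();print(s["tcp_pos"],s["orientation"])
im,d,c=snap("wrist"); cv2.imwrite("pics/w1.png",im); R=np.array(c["R"]);t=np.array(c["t"]);print("cam",-R.T@t,R)
np.savez("w1.npz",im=im,d=d,**{k:np.array(v) for k,v in c.items()})
A=pts(np.ones(d.shape,bool),d,c); print(A[::9000].round(3))
print(proj([.4385,.3307,.235],c),proj([.4463,.3398,.207],c))
```

```text
[0.44557246 0.34121933 0.35129193] [-1.79997880e+02 -2.23760244e-03 -1.30472120e+02]
cam [0.39659326 0.28270447 0.49491089] [[-0.76072856  0.64906903  0.00120478]
 [ 0.61964878  0.72569212  0.29900893]
 [ 0.19320314  0.22821117 -0.95424955]]
[[ 5.860e-01 -8.100e-02  0.000e+00]
 [ 4.990e-01  5.400e-02  1.120e-01]
 [ 4.600e-01  8.700e-02  6.800e-02]
 [ 4.120e-01  1.250e-01 -1.000e-03]
 [ 3.530e-01  1.960e-01 -1.000e-03]
 [ 2.960e-01  2.660e-01  0.000e+00]
 [ 2.250e-01  3.470e-01  1.000e-03]
 [ 1.480e-01  4.350e-01  3.000e-03]
 [ 6.800e-02  5.250e-01  1.000e-03]
 [ 6.380e-01  6.200e-02 -0.000e+00]
 [ 5.650e-01  1.480e-01  1.000e-03]
 [ 4.870e-01  2.310e-01  9.500e-02]
 [ 4.400e-01  2.960e-01  5.700e-02]
 [ 3.820e-01  3.760e-01  1.000e-03]
 [ 3.180e-01  4.540e-01  1.000e-02]
 [ 2.590e-01  5.140e-01  7.000e-02]
 [ 1.560e-01  6.460e-01  1.000e-03]
 [ 9.540e-01  8.400e-02 -2.340e-01]
 [ 8.750e-01  1.950e-01 -2.420e-01]
 [ 5.290e-01  2.980e-01  2.350e-01]
 [ 5.890e-01  3.900e-01  3.000e-03]
 [ 5.230e-01  4.780e-01  2.000e-03]
 [ 4.400e-01  5.790e-01  2.000e-03]
 [ 3.680e-01  5.640e-01  1.480e-01]
 [ 2.740e-01  7.850e-01  1.000e-03]
 [ 1.103e+00  2.190e-01 -1.200e-01]
 [ 1.154e+00  3.320e-01 -2.410e-01]
 [ 4.700e-01  3.040e-01  4.120e-01]
 [ 6.410e-01  4.350e-01  1.640e-01]
 [ 6.420e-01  5.580e-01  7.900e-02]
 [ 6.150e-01  7.100e-01  1.000e-03]
 [ 4.120e-01  3.490e-01  4.350e-01]
 [ 4.030e-01  3.830e-01  4.200e-01]
 [ 3.900e-01  3.740e-01  4.370e-01]]
[319.7155342 225.3517988] [319.78443457 231.36033807]
```

View pics/w1.png

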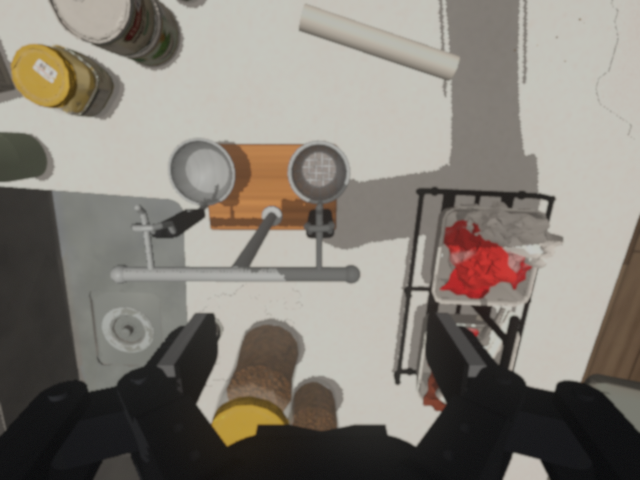

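The wrist view shows the strainer between the fingers' lines: basket at (319,172), grip and eye at (319,225), bar from (117,273) to (350,273), and ladle at (202,172). The bar is level in the picture.

Run:
```python
from h import *
w=np.load("w1.npz");d=w["d"];c=w;im=w["im"];K,R,t=w["K"],w["R"],w["t"]
def ray(px,z):
    o=-R.T@t; v=R.T@np.linalg.inv(K)@np.array([px[0],px[1],1]); return o+v*(z-o[2])/v[2]
A=pts(np.ones(d.shape,bool),d,c)
th=np.radians(49.5); x=np.array([np.cos(th),np.sin(th)]);y=np.array([-x[1],x[0]])
g=np.array([.4463,.3398])
L=np.c_[(A[:,:2]-g)@x,(A[:,:2]-g)@y,A[:,2]]
S=L[(abs(L[:,1])<.1)&(abs(L[:,0])<.12)&(L[:,2]>.02)&(L[:,2]<.26)]
bar=L[(L[:,0]>.012)&(L[:,0]<.04)&(L[:,1]<.1)&(L[:,1]>-.2)&(L[:,2]>.225)&(L[:,2]<.25)]
l=np.polyfit(bar[:,1],bar[:,0],1);print("bar: slope deg",np.degrees(l[0]),"x at 0",l[1],"yrange",np.percentile(bar[:,1],[.5,99.5]),"z",np.percentile(bar[:,2],[5,50,95]))
grip=S[(abs(S[:,0])<.018)&(abs(S[:,1])<.025)&(S[:,2]>.13)]
for lo,hi in((.13,.19),(.19,.205),(.205,.215),(.215,.225),(.225,.25)):
    q=grip[(grip[:,2]>lo)&(grip[:,2]<hi)]
    if len(q): print(lo,hi,len(q),"x",np.percentile(q[:,0],[5,50,95]).round(4),"y",np.percentile(q[:,1],[2,50,98]).round(4))
rim=S[(S[:,0]<-.0)&(S[:,0]>-.09)&(abs(S[:,1])<.045)&(S[:,2]>.08)&(S[:,2]<.1)]
if len(rim): print("rim",len(rim),cv2.minEnclosingCircle(rim[:,:2].astype(np.float32)),np.median(rim[:,2]))
s=bot.read_state();p=s["tcp_pos"][:2]-g;print("tcp local",p@x,p@y)
```

```text
bar: slope deg 0.007961115733772357 x at 0 0.02553897383592934 yrange [-0.15859921  0.02949495] z [0.23346881 0.23779618 0.23966478]
0.13 0.19 214 x [-0.0043 -0.0037 -0.0021] y [-0.0109  0.0037  0.0114]
0.19 0.205 47 x [-0.0045 -0.0037  0.0063] y [-0.0116  0.0036  0.0119]
0.205 0.215 131 x [-0.0008  0.0029  0.0059] y [-0.0106  0.0035  0.011 ]
0.215 0.225 11 x [-0.0118 -0.0105 -0.0089] y [-0.0106  0.0072  0.0112]
0.225 0.25 488 x [-0.0152 -0.0087  0.015 ] y [-0.011  -0.0005  0.0099]
rim 885 ((-0.036344125866889954, -0.001227065920829773), 0.03469310328364372) 0.0941548903949751
tcp local 0.0005950125994007903 0.0014545825024773057
```

Call:
servo_tool(moves=[[0, -0.15, 4, 0, 1], [0, -0.15, 8, 0, 1], [0, -0.15, 12, 0, 1], [0, -0.15, 15, 0, 1], [0, -0.15, 17.2, 0, 1]])

```text
time_s: 3.75
tcp_pos: [0.4464, 0.3398, 0.1776]
orientation: [-180.0, -0.1, -130.5]
ft_force: [-0.7, 0.3, 0.2]
opening: 0.0853
grasp_force: 0.0
```

Call:
servo_tool(moves=[[0, 0, 0, 0, 1], [0, 0, 0, 0, 0.6], [0, 0, 0, 0, 0.4], [0, 0, 0, 0, 0.25], [0, 0, 0, 0, 0.1]], force=60)

```text
time_s: 4.38
tcp_pos: [0.4469, 0.3404, 0.18]
orientation: [-180.0, 0.1, -130.5]
ft_force: [-1.5, -0.0, 2.6]
opening: 0.0232
grasp_force: 58.6
```

Call:
servo_tool(moves=[[0, 0, 0, 0, 0], [0, 0, 0, 0, 0], [0, 0, 0, 0, 0], [0, 0, 0, 0, 0], [0, 0, 0, 0, 0]])

```text
time_s: 5.0
tcp_pos: [0.4469, 0.3403, 0.1797]
orientation: [-180.0, 0.0, -130.5]
ft_force: [-0.3, 0.7, 4.0]
opening: 0.0228
grasp_force: 58.8
```

Call:
servo_tool(moves=[[0, 0, -0.3, 0, 0], [0, 0, -0.6, 0, 0], [0, 0, -0.9, 0, 0], [0, 0, -1.3, 0, 0], [0, 0, -1.3, 0, 0]])

```text
time_s: 5.62
tcp_pos: [0.4469, 0.3403, 0.1927]
orientation: [-180.0, 0.0, -130.5]
ft_force: [0.5, 0.3, -1.7]
opening: 0.0226
grasp_force: 58.7
```

Run:
```python
from h import *
s=bot.read_state();print(s["tcp_pos"],s["ft_force"],s["wrist_torque"],s["opening"])
im,d,c=snap("wrist"); cv2.imwrite("pics/w2.png",im)
```

```text
[0.44687368 0.34027722 0.19272326] [ 0.45087756  0.25139764 -1.66712039] [-0.00062829  0.02569486  0.02521408] 0.0226063214628516
```

View pics/w2.png

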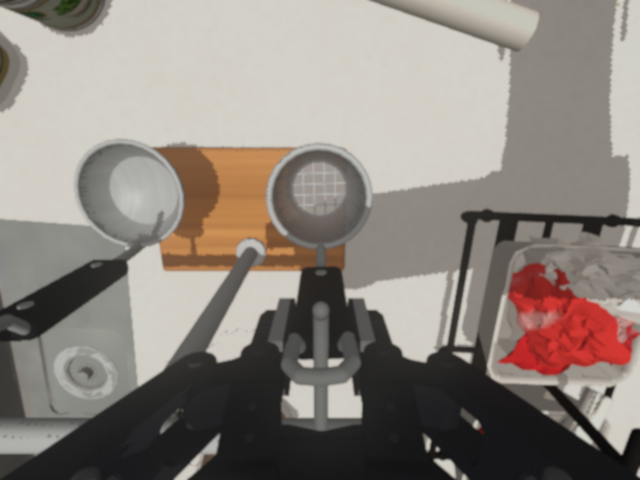

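The grip at (320,310) is pinched between the pads. The eye at (320,365) is raised round the hook wire, whose tip is at (320,310). The wrist force shows the strainer's weight only, so it hangs free.

Call:
servo_tool(moves=[[0.5, 0, 0, 0, 0], [1.2, 0, 0, 0, 0], [2, 0, 0, 0, 0], [3, 0, 0, 0, 0], [4, 0, 0, 0, 0]])

```text
time_s: 6.3
tcp_pos: [0.4203, 0.3092, 0.1924]
orientation: [-180.0, 0.0, -130.5]
ft_force: [0.0, 0.4, -1.9]
opening: 0.0229
grasp_force: 58.8
```

Call:
servo_tool(moves=[[1, 0, 0, 0, 0], [2, 0, 0, 0, 0], [2, 0, -2, 0, 0], [2, 0, -5, 0, 0], [2, 0, -9, 0, 0]])

```text
time_s: 6.92
tcp_pos: [0.4078, 0.2944, 0.2841]
orientation: [-180.0, -0.0, -130.5]
ft_force: [0.1, 0.5, -2.2]
opening: 0.0228
grasp_force: 59.0
```

Call:
servo_tool(moves=[[0.5, -1, -1.5, 0, 0], [2.5, -4, -3, 0, 0], [5, -8, -3, 0, 0], [8, -12.5, -3, 0, 0], [11, -17, -3, 0, 0]])

```text
time_s: 7.55
tcp_pos: [0.4658, 0.0986, 0.3124]
orientation: [-180.0, -0.0, -130.5]
ft_force: [0.3, -0.0, -0.1]
opening: 0.0231
grasp_force: 59.1
```

Call:
servo_tool(moves=[[3, -4.5, 0, 0, 0], [6, -9.5, 0, 0, 0], [9.5, -15, 0, 0, 0], [12.5, -20, 0, 0, 0], [14, -22, 0, 0, 0]])

```text
time_s: 8.18
tcp_pos: [0.542, -0.1523, 0.3113]
orientation: [179.9, -0.1, -130.7]
ft_force: [-0.6, 0.8, -1.2]
opening: 0.0227
grasp_force: 59.3
```

Call:
servo_tool(moves=[[0, 0, 0, 0, 0], [0, 0, 0, 0, 0], [0, 0, 0, 0, 0], [0, 0, 0, 0, 0], [0, 0, 0, 0, 0]])

```text
time_s: 8.8
tcp_pos: [0.5419, -0.1483, 0.3125]
orientation: [-180.0, 0.0, -130.5]
ft_force: [0.3, 0.5, -1.8]
opening: 0.0229
grasp_force: 59.3
```

Run:
```python
from h import *
s=bot.read_state();print(s["tcp_pos"],s["orientation"],s["ft_force"],s["opening"])
out=[]
for cam in ("wrist","top","scene"):
    im,d,c=snap(cam); out.append(im)
    if cam!="scene":
        np.savez(f"{cam}2.npz",im=im,d=d,**{k:np.array(v) for k,v in c.items()})
    for n in("mug","strainer"):
      for r in bot.regions_of(cam,n)[:4]:
        P=pts(r["mask"],d,c)
        if not len(P): continue
        print(cam,n,round(r["p"],2),np.round(r["location"]),np.percentile(P,2,0).round(3),np.percentile(P,98,0).round(3))
    A=pts(np.ones(d.shape,bool),d,c)
    P=A[(abs(A[:,0]-.515)<.06)&(abs(A[:,1]+.28)<.06)&(A[:,2]>.108)&(A[:,2]<.13)]
    if len(P)>5: print("rim",len(P),cv2.minEnclosingCircle(P[:,:2].astype(np.float32)),np.percentile(P[:,2],[5,50,95]))
cv2.imwrite("pics/w3.png",np.hstack([cv2.resize(out[0],(400,300)),cv2.resize(out[2],(400,300))]))
```

```text
[ 0.54190903 -0.14830327  0.31254393] [-1.79981751e+02  1.31897852e-02 -1.30453491e+02] [ 0.25689631  0.47683439 -1.80062991] 0.022854912725615358
wrist mug 0.93 [248.  86.] [ 0.457 -0.322  0.045] [ 0.56  -0.236  0.119]
wrist mug 0.77 [174.  14.] [ 0.488 -0.421  0.017] [ 0.576 -0.367  0.107]
wrist strainer 0.84 [321. 231.] [ 0.489 -0.208  0.181] [ 0.55  -0.144  0.372]
rim 2143 ((0.5187572836875916, -0.28026679158210754), 0.04592907428741455) [0.10967323 0.1172055  0.11910569]
top mug 0.97 [445. 219.] [ 0.455 -0.455  0.042] [ 0.567 -0.368  0.121]
top mug 0.88 [477. 262.] [ 0.335 -0.552  0.001] [ 0.437 -0.464  0.12 ]
top mug 0.84 [406. 337.] [ 0.117 -0.337  0.055] [ 0.214 -0.251  0.121]
top mug 0.72 [400. 215.] [ 0.456 -0.321  0.036] [ 0.56  -0.235  0.121]
top strainer 0.83 [362. 199.] [ 0.487 -0.208  0.177] [ 0.549 -0.148  0.231]
rim 196 ((0.5180346369743347, -0.2801218330860138), 0.04657190665602684) [0.10934485 0.11600923 0.12295018]
scene mug 0.95 [333. 203.] [ 0.451 -0.326  0.012] [ 0.546 -0.236  0.119]
scene mug 0.74 [394. 181.] [ 0.332 -0.515  0.002] [ 0.436 -0.457  0.091]
scene mug 0.71 [354. 174.] [ 0.453 -0.459  0.028] [ 0.571 -0.368  0.12 ]
scene mug 0.62 [445. 243.] [ 0.109 -0.379  0.004] [ 0.213 -0.251  0.119]
scene strainer 0.66 [312. 184.] [ 0.485 -1.278 -0.895] [ 1.152 -0.139  0.306]
rim 168 ((0.5174042582511902, -0.2823287546634674), 0.04957234859466553) [0.10897243 0.11491737 0.12085387]
```

View pics/w3.png

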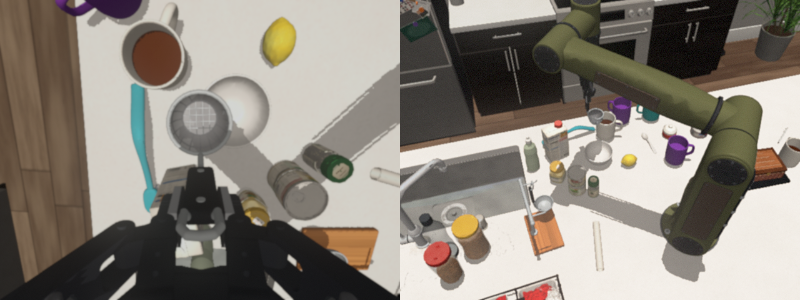

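The wrist half shows the basket at (200,122), the mug's mouth at (156,57) and the bowl under the basket. The scene half shows the tins and jars standing and the ladle still hanging. Next I measure the basket in the gripper.

Run:
```python
from h import *
tcp=np.array([.5419,-.1483,.3125]);ps=np.radians(-130.5);X=np.array([np.cos(ps),np.sin(ps)]);Y=np.array([np.sin(ps),-np.cos(ps)])
for cam in("wrist","top"):
    w=np.load(f"{cam}2.npz");A=pts(np.ones(w["d"].shape,bool),w["d"],w)-tcp
    L=np.c_[A[:,:2]@X,A[:,:2]@Y,A[:,2]]
    B=L[(L[:,0]>.0)&(L[:,0]<.085)&(abs(L[:,1])<.045)&(L[:,2]>-.15)&(L[:,2]<-.06)]
    print(cam,len(B),np.percentile(B[:,2],[1,10,50,90,99]))
    r=B[(B[:,2]>-.097)&(B[:,2]<-.08)];print(" rim",len(r),cv2.minEnclosingCircle(r[:,:2].astype(np.float32)),np.median(r[:,2]))
    b=B[B[:,2]<-.122]; print(" bottom",len(b),len(b) and (cv2.minEnclosingCircle(b[:,:2].astype(np.float32)),np.percentile(b[:,2],[10,50,90])))
```

```text
wrist 9049 [-0.13122859 -0.13020924 -0.11470147 -0.0854306  -0.07174982]
 rim 2573 ((0.03733351454138756, -0.001675509032793343), 0.034764450043439865) -0.08595427310706483
 bottom 3511 (((0.03694833442568779, -0.0019140045624226332), 0.025600682944059372), array([-0.13071657, -0.12949089, -0.12384395]))
top 575 [-0.13685271 -0.13227903 -0.12107034 -0.08475648 -0.07984685]
 rim 153 ((0.03725963085889816, -0.0011083849240094423), 0.03504066541790962) -0.08636882520647232
 bottom 277 (((0.03582543134689331, -0.004405707586556673), 0.026838194578886032), array([-0.13441064, -0.12948751, -0.1245573 ]))
```

Call:
servo_tool(moves=[[1.5, -1.3, 0, 0, 0], [3.5, -3, 0, 0, 0], [5.5, -4.7, 0, 0, 0], [7.2, -6, 0, 0, 0], [7.9, -6.6, 0, 0, 0]])

```text
time_s: 9.88
tcp_pos: [0.5404, -0.2535, 0.3121]
orientation: [180.0, -0.0, -130.6]
ft_force: [0.1, -0.7, -1.9]
opening: 0.0226
grasp_force: 59.3
```

Call:
servo_tool(moves=[[0, 0, 0.5, 0, 0], [0, 0, 1.5, 0, 0], [0, 0, 2.5, 0, 0], [0, 0, 3, 0, 0], [0, 0, 3, 0, 0]])

```text
time_s: 10.5
tcp_pos: [0.5406, -0.2515, 0.2818]
orientation: [180.0, -0.0, -130.5]
ft_force: [1.0, -0.3, -0.7]
opening: 0.0229
grasp_force: 59.4
```

```bash
cat > chk.py <<'E'
from h import *
s=bot.read_state();print(s["tcp_pos"],s["orientation"],s["ft_force"],s["opening"])
tcp=s["tcp_pos"]
for cam in("wrist","top"):
    im,d,c=snap(cam);A=pts(np.ones(d.shape,bool),d,c)
    if cam=="wrist": cv2.imwrite("pics/w4_%d.png"%(s["time_s"]*100),im)
    N=A[np.hypot(A[:,0]-.518,A[:,1]+.28)<.053]; h=tcp[2]
    r=N[(N[:,2]>h-.092)&(N[:,2]<h-.082)&(np.hypot(N[:,0]-.518,N[:,1]+.28)<.045)]; print(cam,"basket rim",len(r),cv2.minEnclosingCircle(r[:,:2].astype(np.float32)) if len(r)>3 else 0)
    b=N[(N[:,2]>h-.136)&(N[:,2]<h-.125)&(np.hypot(N[:,0]-.518,N[:,1]+.28)<.03)]; print(" bottom",len(b),np.median(b[:,2]) if len(b) else 0)
    m=N[(N[:,2]>.113)&(N[:,2]<.121)&(np.hypot(N[:,0]-.518,N[:,1]+.28)>.036)]; print(" mug rim",len(m),cv2.minEnclosingCircle(m[:,:2].astype(np.float32)) if len(m)>3 else 0, np.median(m[:,2]) if len(m) else 0)
E
python3 chk.py
```

```text
[ 0.54064382 -0.25148904  0.2818079 ] [ 1.79962166e+02 -3.32133594e-02 -1.30480130e+02] [ 0.99756967 -0.32989162 -0.71438185] 0.022911942952849942
wrist basket rim 2209 ((0.5175682306289673, -0.2810889482498169), 0.03464881330728531)
 bottom 2940 0.1520630004910271
 mug rim 769 ((0.5180649161338806, -0.28202304244041443), 0.04514804854989052) 0.11772672978707821
top basket rim 118 ((0.517024576663971, -0.2815726399421692), 0.03501451015472412)
 bottom 201 0.1528494959804746
 mug rim 80 ((0.5176606774330139, -0.27978289127349854), 0.04578398913145065) 0.11679466191957458
```

Call:
servo_tool(moves=[[0, 0, 0.4, 0, 0], [0, 0, 0.8, 0, 0], [0, 0, 1.2, 0, 0], [0, 0, 1.6, 0, 0], [0, 0, 1.6, 0, 0]])

```text
time_s: 11.22
tcp_pos: [0.5406, -0.2517, 0.2658]
orientation: [180.0, -0.0, -130.5]
ft_force: [0.3, 1.1, -1.3]
opening: 0.0226
grasp_force: 59.4
```

Call:
servo_tool(moves=[[0, 0, 0, 0, 0], [0, 0, 0, 0, 0], [0, 0, 0, 0, 0], [0, 0, 0, 0, 0], [0, 0, 0, 0, 0]])

```text
time_s: 11.85
tcp_pos: [0.5408, -0.2518, 0.2663]
orientation: [-180.0, -0.0, -130.5]
ft_force: [-0.0, 0.1, -2.1]
opening: 0.0229
grasp_force: 59.4
```

```bash
python3 chk.py; python3 -c "
from h import *
im,d,c=snap('scene');cv2.imwrite('pics/final.png',cv2.resize(im[140:380,150:470],(800,600)))"
```

```text
[ 0.54079046 -0.25178026  0.26634354] [-1.79995991e+02 -2.70548108e-03 -1.30506727e+02] [-0.00626505  0.13560752 -2.08675815] 0.0229131306621104
wrist basket rim 2207 ((0.5177677869796753, -0.2814212739467621), 0.03479086235165596)
 bottom 2953 0.13660090925795573
 mug rim 950 ((0.5189661383628845, -0.280484139919281), 0.04541648551821709) 0.11776648237223526
top basket rim 107 ((0.5175531506538391, -0.2804126739501953), 0.03510056063532829)
 bottom 198 0.13652158288299765
 mug rim 77 ((0.5179510116577148, -0.27969637513160706), 0.045357342809438705) 0.11622432199565348
```

View pics/final.png

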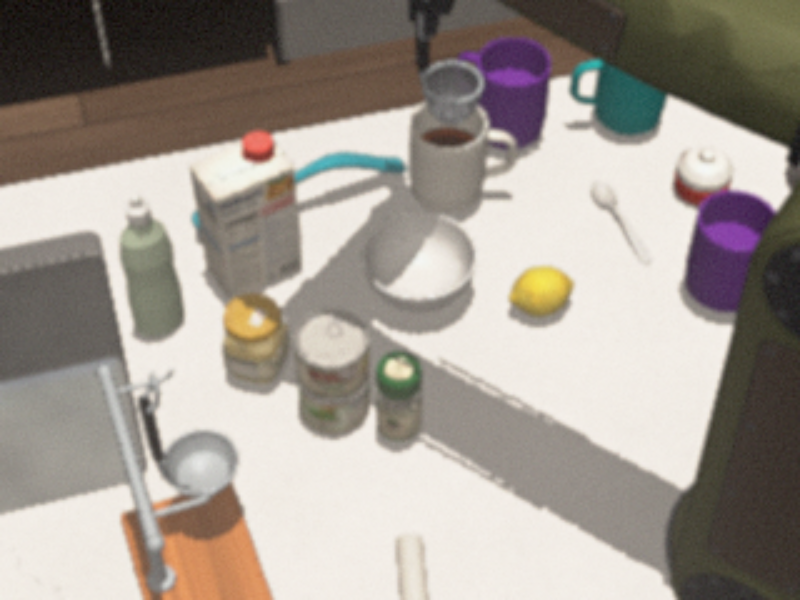

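The strainer's basket at (452,90) hangs centred over the white mug's mouth at (450,130), about 17 mm above the rim. The ladle still hangs and everything else stands as before, so I am handing the job in.

```bash
python3 -c "
from station import bot
print(bot.close_job())"
```

```text
the job is handed in; nothing more can be done
None
```

The job is handed in with the strainer held upright and still over the white mug, centred to about 2 mm with its underside about 17 mm above the rim; in the last picture the ladle still hangs and nothing else has visibly moved, though no verdict came back.

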